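# Unload cured clamp fixtures from the hotplate tray into the rack in order

## Task

The four clamp fixtures on the hotplate's tray went on one after another, the one next to the tray's handle first, and are done in that order; they look alike, so their order in the row is all that tells them apart. Take them off one at a time, beginning at the handle, and stand them in the empty narrow-bay rack in the same order, beginning with the bay next to its finger lug: each upright on the floor of its own bay, plungers pointing out over the low front lip. Leave the flat clamp blocks in the other rack as they are.

Things in the scene. Friction and masses are not known exactly. Their poses are not given: they have to be found in the camera images.
- fixture_a: one of four identical clamp fixtures, told apart only by place in the row: aluminium block 62 x 20 mm, 34 mm tall, standing upright; two thin plungers stick out 39 mm from one end; 0.11 kg. Origin on the underside; the block reaches from x = -50 to +12 mm, so its middle (grip there across the 20 mm) is at x = -19 mm. x: the way the plungers point, y across, z up.
- fixture_b: one of four identical clamp fixtures, told apart only by place in the row: aluminium block 62 x 20 mm, 34 mm tall, standing upright; two thin plungers stick out 39 mm from one end; 0.11 kg. Origin on the underside; the block reaches from x = -50 to +12 mm, so its middle (grip there across the 20 mm) is at x = -19 mm. x: the way the plungers point, y across, z up.
- fixture_c: one of four identical clamp fixtures, told apart only by place in the row: aluminium block 62 x 20 mm, 34 mm tall, standing upright; two thin plungers stick out 39 mm from one end; 0.11 kg. Origin on the underside; the block reaches from x = -50 to +12 mm, so its middle (grip there across the 20 mm) is at x = -19 mm. x: the way the plungers point, y across, z up.
- fixture_d: one of four identical clamp fixtures, told apart only by place in the row: aluminium block 62 x 20 mm, 34 mm tall, standing upright; two thin plungers stick out 39 mm from one end; 0.11 kg. Origin on the underside; the block reaches from x = -50 to +12 mm, so its middle (grip there across the 20 mm) is at x = -19 mm. x: the way the plungers point, y across, z up.
- curing_tray: dark steel plate 96 x 210 x 4 mm on the hotplate (fixed), loop handle beyond its +y end. Origin under its middle, z up. Block centres of its four bays: x = 0, y = 82.5 (by the handle: first), 27.5, -27.5, -82.5 mm; fixtures stand at z = 4 mm, plungers to +x, origin at x = 19. Dowel pins 9 mm tall, 5 mm thick, round each bay at x +-24, y +-14.5 and x +-38, y 0 mm; fingers go between them.
- fixture_rack: empty aluminium rack (fixed), plate 92 x 217 x 6 mm, round finger lug 40 mm beyond its -y end. Origin under its middle, z up. Block centres of its bays: x = 0, y = -82.5 (by the lug: first), -27.5, 27.5, 82.5 mm; floor z = 6; plungers to +x, fixture origin at x = 19. Bay 32 mm wide between black comb teeth at x +-26 (10 mm high), 78 long from back plate (-x, 24 high) to front lip (+x, 6 high).
- plain_block: flat aluminium clamp block without plunger, 62 x 35 x 18 mm, lying in the other rack (wide bays, no lug); to be left alone. Origin: centre of its underside.
- stub_block: flat aluminium clamp block with a short stub at one end, 79 x 35 x 18 mm, lying in the same other rack; to be left alone. Origin: underside, mid-length.
- stem_block: flat aluminium clamp block with a long thin plunger at one end, 99 x 35 x 18 mm, lying in the same other rack; to be left alone. Origin: underside, mid-length.

How it is judged:
By the outcome, as a careful person would: the job done as asked, in the order asked, and still so for the second after the job is handed in, with the robot touching nothing.
It also fails if it takes over 99 s, if anything falls off the work surface, if the arm or the gripper's body presses on something with over 40 N, if the wrist force passes 120 N, or if a joint passes its speed limit or range.

## Robot

A 6-joint arm with a two-finger parallel gripper is mounted at the origin on a cart in front of the work surface, level with it; the furniture and walls round the work are solid. World frame = base frame: x ahead of the robot, y to its left, z up, the work surface at z = 0. Lengths are in m, angles in rad, forces in N, time in s.
With the tool pointing down it reaches from about 0.275 to 0.975 m from the base axis. Payload 8.4 kg.
Tool frame: the origin (TCP) lies on the mounting face of the last link; the fingertips stand 190 mm ahead of it and the grasp point (between the pads) lies 171 mm ahead of it; z points along the fingers, y is the line along which they close (so a half turn about z gives the same grasp; the last joint's range is limited). The gripper opens to 92 mm and grips with 3 to 60 N. Pads are 20 mm wide; open, the fingers measure 128 mm over their backs; the gripper's body (75 mm by 189 mm) begins 69 mm behind the grasp point.
Start: joints at [-1.299, 0.353, 1.633, -0, 1.155, -0.002], TCP at [0.169, -0.602, 0.405] pointing down, gripper open.
Joint ranges: [-2.63, 2.63], [-0.92, 2.1], [0.06, 2.66], [-1.3, 4.44], [0, 2.69], [-3.02, 3.02]. Speed limits (rad/s): [2.22, 2.22, 2.79, 3.14, 3.14, 3.14].

## Interface

Orientations are given as a unit quaternion [x, y, z, w].
In Python, from cell import telemetry, optics, hand_in gives the robot as it stands.
- The arm moves only by the shell command python3 -m inch 'ROWS' [FORCE]. ROWS is JSON, one flat list of numbers, 7 for each row, row after row: the shift along the tool's x, y, z in cm, then the turn, a rotation vector about the tool's x, y, z in rad, then the closure, from -1 (fully open) to 1 (shut), so that 0 is half open. A call has 1 to 20 rows; each row shifts and turns the commanded pose from where the row before left it, along the tool's axes as they then stand; what a row does not reach is not made up. A row lasts 1/8 s, in which the tool goes at most 62.5 mm and 10.7 degrees, less where a joint would pass 70% of its speed; a pose out of reach is approached as far as the arm can. A call with a gripper value outside its range is refused whole. The fingers move at their own pace and stop on an object; FORCE is the grip in N (left out, the last holds). Time passes only in rows, so rows that do not move let the fingers close. It gives the time, the measured TCP pose, the force, the opening and the grip force at its end, in the units of the state.
- telemetry.get_state(): the state, without advancing time (a new reading comes with each control period).
- optics.read_camera(name): name is "side" or "top"; returns a dict with "image" (384x512x3 uint8, red, green, blue), "depth" (384x512 float32, m along the optical axis (not along the pixel's ray), 0 where there is no reading), "K" (3x3 intrinsics, pixels), "extrinsics" (4x4, takes a point from camera to world coordinates). Camera axes: x right, y down, z forward; pixel columns grow to the right and rows downward; lengths in m; the calibration is good to about 2 mm. A picture is of the moment at which its call begins.
- hand_in(): hands the job in; it is judged then, once.
The state is a dict: "time": time; "joint_pos": joint angles; "qvel": joint speeds; "effort": joint torques, N m; "position": TCP position; "tool_rot": TCP orientation; "force": force on the tool from outside, world axes, zero at the start; "moment": the same for the moment, N m; "opening": opening from 0.0 (shut) to 1.0 (fully open); "finger_force": force on a finger pad.
Only numpy, scipy, OpenCV 4.12 (cv2) and the standard library are available. Lean on these libraries where they do the work, as an engineer would, in place of code of your own. Each camera call takes 0.05 s, during which the arm holds its last target. There are 200 camera calls.

## Working session

There is one attempt and no reset: what is moved stays moved. The work goes in short steps, Python scripts to look and compute and a shell command to move; the robot and the scene stay as the last step left them, time stands still between calls to the robot, and variables do not carry over. Pictures are saved under pics/ and viewed, at most 14 in all, crops included, and the job is handed in when it is done.

```bash
mkdir -p pics; ls; cat > h.py <<'E'
import numpy as np, cv2
from cell import telemetry, optics
def cam(n):
    c=optics.read_camera(n); return c
def pts(c):
    d=c["depth"];K=c["K"];E=c["extrinsics"]
    v,u=np.indices(d.shape)
    P=np.stack([(u-K[0,2])/K[0,0]*d,(v-K[1,2])/K[1,1]*d,d],-1)
    W=P@E[:3,:3].T+E[:3,3]; W[d==0]=np.nan
    return W
E
python3 - <<'E'
from h import *
for n in("top","side"):
    c=cam(n); cv2.imwrite(f"pics/{n}0.png",cv2.cvtColor(c["image"],cv2.COLOR_RGB2BGR))
    np.savez(f"{n}0.npz",**c); print(n,c["K"].round(1).tolist(),c["extrinsics"].round(3).tolist())
s=telemetry.get_state(); print({k:np.round(v,3).tolist() for k,v in s.items()})
E
```

```text
pics
top [[495.1, 0.0, 249.8], [0.0, 495.1, 202.0], [0.0, 0.0, 1.0]] [[-0.005, -0.996, 0.095, 0.473], [-1.0, 0.004, -0.005, -0.011], [0.004, -0.095, -0.996, 1.103], [0.0, 0.0, 0.0, 1.0]]
side [[444.3, 0.0, 250.6], [0.0, 444.3, 188.4], [0.0, 0.0, 1.0]] [[-0.842, -0.29, 0.455, 0.138], [-0.539, 0.469, -0.699, 0.639], [-0.011, -0.834, -0.551, 0.583], [0.0, 0.0, 0.0, 1.0]]
{'time': 0.1, 'joint_pos': [-1.299, 0.354, 1.634, -0.0, 1.155, -0.002], 'qvel': [-0.002, -0.0, -0.001, 0.001, -0.002, 0.0], 'effort': [0.001, -59.49, -33.493, 0.07, 0.018, -0.0], 'position': [0.169, -0.602, 0.404], 'tool_rot': [0.991, 0.136, -0.0, -0.001], 'force': [-0.598, -0.24, 0.385], 'moment': [0.03, -0.035, 0.006], 'finger_force': 0.0, 'opening': 0.998}
```

View pics/top0.png

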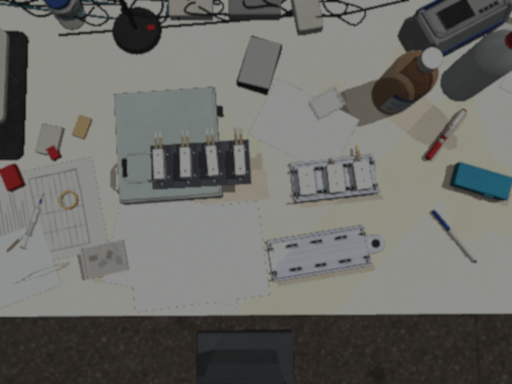

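View pics/side0.png

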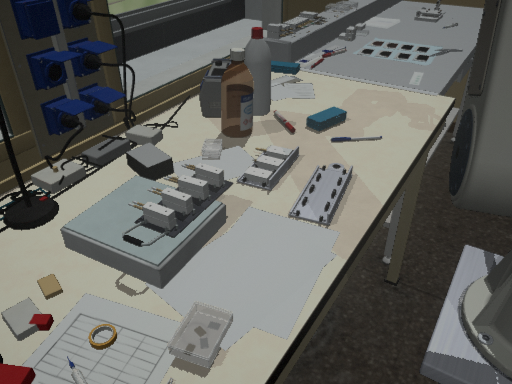

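The top view shows the tray (centre about (200,163)) with its handle on the left at (125,168) and the fixtures at x≈158, 185, 212 and 240, plungers up. The empty rack is at (318,253) with its lug on the right at (376,243). The other rack is at (335,180). I'll enlarge the tray and rack.

```bash
python3 - <<'E'
from h import *
c=np.load("top0.npz"); W=pts(c); im=cv2.cvtColor(c["image"],cv2.COLOR_RGB2BGR)
a=cv2.resize(im[120:210,110:260],None,fx=5,fy=5,interpolation=cv2.INTER_CUBIC)[:300]
a=cv2.resize(im[128:192,110:260],(750,320),interpolation=cv2.INTER_CUBIC)
b=cv2.resize(im[224:280,250:400],(750,280),interpolation=cv2.INTER_CUBIC)
cv2.imwrite("pics/crop.png",np.vstack([a,b]))
g=lambda u,v:(W[v,u]*1000).round(0).tolist()
for p in[(158,165),(185,163),(212,161),(239,159),(171,165),(198,162),(225,160),(125,168),(140,110),(376,243),(318,253),(340,250),(306,182),(362,175),(330,290)]:print(p,g(*p))
# high blocks on the tray
Z=W[...,2]
top=Z[150:185,150:250]
print(np.nanpercentile(top,[5,25,50,75,95]))
E
```

```text
(158, 165) [646.0, 172.0, 99.0]
(185, 163) [650.0, 117.0, 97.0]
(212, 161) [654.0, 62.0, 98.0]
(239, 159) [657.0, 6.0, 99.0]
(171, 165) [651.0, 151.0, 65.0]
(198, 162) [657.0, 93.0, 68.0]
(225, 160) [661.0, 36.0, 65.0]
(125, 168) [642.0, 244.0, 82.0]
(140, 110) [772.0, 219.0, 61.0]
(376, 243) [485.0, -295.0, 4.0]
(318, 253) [464.0, -166.0, 5.0]
(340, 250) [470.0, -215.0, 6.0]
(306, 182) [619.0, -139.0, 27.0]
(362, 175) [634.0, -264.0, 24.0]
(330, 290) [382.0, -192.0, -1.0]
[0.06273905 0.06508012 0.0672634  0.09783714 0.10109853]
```

View pics/crop.png

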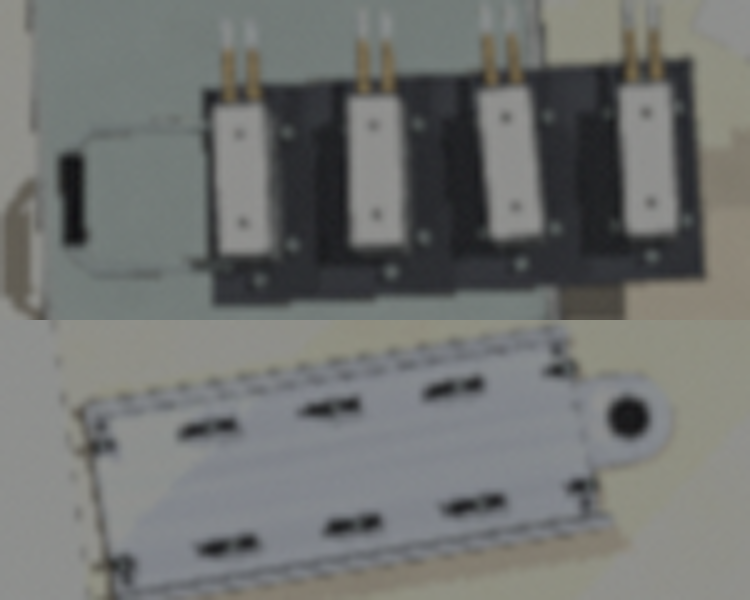

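The crop shows the four blocks almost upright, plungers up, turned by a few degrees each. The rack is turned about 8°, with three tooth pairs near (208-455, 390-430) and (225-475, 500-545) and the lug hole at (628,416). I'll measure blocks and rack.

```bash
cat >> h.py <<'E'
def ray(c,u,v,z):
    K=c["K"];E=c["extrinsics"]; d=E[:3,:3]@np.array([(u-K[0,2])/K[0,0],(v-K[1,2])/K[1,1],1.]); o=E[:3,3]
    return o+d*(z-o[2])/d[2]
def blocks(c,zmin,zmax,box,ztop):
    W=pts(c);Z=W[...,2]
    m=((Z>zmin)&(Z<zmax)&(W[...,0]>box[0])&(W[...,0]<box[1])&(W[...,1]>box[2])&(W[...,1]<box[3])).astype(np.uint8)
    m=cv2.morphologyEx(m,cv2.MORPH_OPEN,np.ones((5,5),np.uint8))
    out=[]
    for k in cv2.findContours(m,cv2.RETR_EXTERNAL,cv2.CHAIN_APPROX_NONE)[0]:
        if len(k)<30: continue
        w=np.array([ray(c,*p,ztop)[:2] for p in k[:,0].astype(float)],np.float32)*1000
        (x,y),(a,b),t=cv2.minAreaRect(w)
        if a<b: a,b,t=b,a,t+90
        t=(t+90)%180-90
        out.append((x,y,a,b,t))
    return sorted(out,key=lambda r:-r[1])
E
python3 - <<'E'
from h import *
c=dict(np.load("top0.npz"))
for r in blocks(c,.088,.11,(.58,.72,-.05,.22),.099):print(np.round(r,1))
im=c["image"]; hsv=cv2.cvtColor(im,cv2.COLOR_RGB2GRAY)
m=(hsv<75).astype(np.uint8); m[:224]=0;m[285:]=0;m[:,:262]=0;m[:,395:]=0
n,_,st,ce=cv2.connectedComponentsWithStats(m)
P=[]
for i in range(1,n):
    if st[i,4]>=6: print(ce[i].round(1),st[i].tolist(),(ray(c,*ce[i],.014)*1000).round(1))
E
```

```text
[646.7 172.1  60.4  20.5   0.8]
[6.505e+02 1.168e+02 6.050e+01 2.050e+01 5.000e-01]
[654.4  62.6  62.1  20.8   5.8]
[655.5   6.2  62.9  20.4   3.3]
[337.6 237.7] [335, 237, 6, 3, 12] [ 497.1 -208.4   14. ]
[344.  236.5] [343, 236, 3, 2, 6] [ 499.5 -222.6   14. ]
[316.2 241.1] [311, 240, 11, 3, 20] [ 489.8 -161.3   14. ]
[375.2 243. ] [372, 240, 8, 7, 47] [ 484.9 -290.7   14. ]
[289.  245.5] [287, 245, 5, 2, 8] [ 480.4 -101.5   14. ]
[294.5 244.5] [293, 244, 4, 2, 8] [ 482.6 -113.6   14. ]
[344.7 260.5] [340, 259, 11, 4, 24] [ 447.3 -222.9   14. ]
[323.5 264. ] [322, 263, 4, 3, 10] [ 439.8 -176.4   14. ]
[317.8 264.8] [316, 264, 5, 3, 13] [ 438.  -163.9   14. ]
[298.7 268.2] [297, 267, 4, 3, 10] [ 431.  -122.1   14. ]
[292.6 269.1] [290, 268, 6, 3, 14] [ 429.  -108.8   14. ]
[273.6 272.9] [271, 272, 5, 4, 12] [421.1 -67.2  14. ]
```

Tooth spacing, lug bearing and block sizes agree with the given dimensions: rack centre (464,-166) mm, yaw 9.3°. Next is a helper for tool-axis deltas.

```bash
cat > plan.py <<'E'
# usage: plan.py x y z yaw  (mm, deg): TCP target -> shift in cm along the tool axes and turn about tool z
import sys
from h import *
from scipy.spatial.transform import Rotation as R
t=list(map(float,sys.argv[1:])); s=telemetry.get_state(); r=R.from_quat(s["tool_rot"]).as_matrix()
yaw=np.degrees(np.arctan2(r[1,0],r[0,0])); p=np.array(s["position"])*1000
# after turning to the wanted yaw about a downward tool axis
a=np.radians(t[3]); A=np.array([[np.cos(a),np.sin(a),0],[np.sin(a),-np.cos(a),0],[0,0,-1]])
print("now",p.round(1),"yaw",yaw.round(2),"turn",np.radians(yaw-t[3]).round(3),"then cm",(A.T@(np.array(t[:3])-p)/10).round(2),"t",round(s["time"],2),"F",np.round(s["force"],1))
E
python3 plan.py 646.7 172.1 390 0.8
python3 - <<'E'
from h import *
c=dict(np.load("top0.npz")); Z=pts(c)[...,2]*1000
for n,(u0,u1,v0,v1) in dict(hot=(150,200,95,125),tray=(196,200,155,175),rackfloor=(300,340,250,256),table=(180,260,230,290)).items():
    print(n,np.nanmedian(Z[v0:v1,u0:u1]))
E
```

```text
now [ 168.9 -601.5  404. ] yaw 15.69 turn 0.26 then cm [ 48.85 -76.69   1.4 ] t 0.1 F [-0.6 -0.2  0.4]
hot 60.62334049641427
tray 65.34380450151278
rackfloor 5.896993313550203
table 3.0563502099208995
```

```bash
python3 -m inch '[0,0,0,0,0,0.13,0.174, 0,0,0,0,0,0.13,0.174, 2.8,-4.4,0,0,0,0,0.174, 2.8,-4.4,0,0,0,0,0.174, 2.8,-4.4,0,0,0,0,0.174, 2.8,-4.4,0,0,0,0,0.174, 2.8,-4.4,0,0,0,0,0.174, 2.8,-4.4,0,0,0,0,0.174, 2.8,-4.4,0,0,0,0,0.174, 2.8,-4.4,0,0,0,0,0.174, 2.8,-4.4,0,0,0,0,0.174, 2.8,-4.4,0,0,0,0,0.174, 2.8,-4.4,0,0,0,0,0.174, 2.8,-4.4,0,0,0,0,0.174, 2.8,-4.4,0,0,0,0,0.174, 2.8,-4.4,0,0,0,0,0.174, 2.8,-4.4,0,0,0,0,0.174, 2.8,-4.4,0,0,0,0,0.174, 2.8,-4.4,0,0,0,0,0.174, 0,0,0,0,0,0,0.174]' 20; python3 plan.py 646.7 172.1 310 0.8
```

```text
time: 2.6
position: [0.6356, 0.1556, 0.4038]
tool_rot: [1.0, 0.008, -0.0, -0.0]
force: [-0.9, -1.1, -0.5]
opening: 0.414
finger_force: 0.0
now [635.6 155.6 403.8] yaw 0.96 turn 0.003 then cm [ 1.13 -1.64  9.38] t 2.6 F [-0.9 -1.1 -0.5]
```

```bash
python3 -m inch '[1.1,-1.6,2,0,0,0,0.174, 0,0,4,0,0,0,0.174, 0,0,3.4,0,0,0,0.174, 0,0,0,0,0,0,0.174]'; python3 plan.py 646.7 172.1 259 0.8; python3 - <<'E'
from h import *
for n,b in(("top",(100,180,200,280)),("side",(60,90,320,290))):
    c=cam(n); im=cv2.cvtColor(c["image"],cv2.COLOR_RGB2BGR)
    cv2.imwrite(f"pics/{n}1.png",cv2.resize(im[90:260,100:260],None,fx=3,fy=3,interpolation=cv2.INTER_CUBIC))
E
```

```text
time: 3.1
position: [0.6439, 0.1678, 0.3079]
tool_rot: [1.0, 0.007, -0.003, 0.001]
force: [-0.3, 0.0, 0.1]
opening: 0.413
finger_force: 0.0
now [643.9 167.8 307.9] yaw 0.76 turn -0.001 then cm [ 0.29 -0.42  4.89] t 3.1 F [-0.3  0.   0.1]
```

View pics/side1.png

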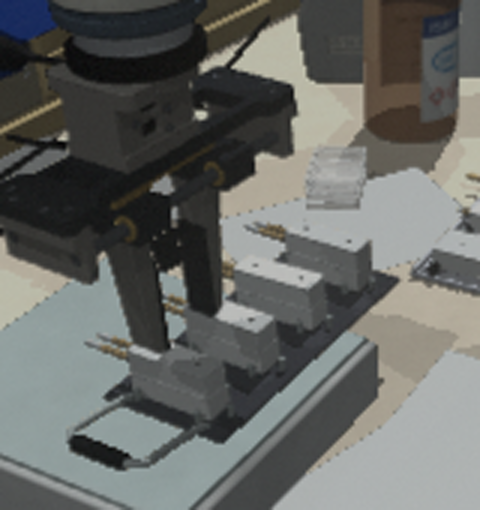

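The side crop shows the fingers straddling the first (handle-end) block, left tip near (150,340) and right tip near (205,310), clear of the second block. I'll descend with the small correction.

```bash
python3 -m inch '[0.3,-0.4,0,0,0,0,0.174, 0,0,1.6,0,0,0,0.174, 0,0,1.6,0,0,0,0.174, 0,0,1.6,0,0,0,0.174, 0,0,0,0,0,0,0.174, 0,0,0,0,0,0,0.174]'; python3 plan.py 646.7 172.1 259 0.8
```

```text
time: 3.95
position: [0.6485, 0.173, 0.2626]
tool_rot: [1.0, 0.007, -0.0, 0.0]
force: [0.1, 0.0, -0.0]
opening: 0.408
finger_force: 0.0
now [648.5 173.  262.6] yaw 0.79 turn -0.0 then cm [-0.18  0.08  0.36] t 3.95 F [ 0.1  0.  -0. ]
```

```bash
python3 -m inch '[-0.2,0.1,0.3,0,0,0,0.174, 0,0,0,0,0,0,0.174, 0,0,0,0,0,0,1, 0,0,0,0,0,0,1, 0,0,0,0,0,0,1, 0,0,0,0,0,0,1, 0,0,0,0,0,0,1, 0,0,0,0,0,0,1]' 25; python3 plan.py 646.7 172.1 259 0.8
```

```text
time: 4.95
position: [0.6465, 0.1714, 0.2599]
tool_rot: [1.0, 0.007, 0.0, 0.0]
force: [-0.5, -6.2, 3.8]
opening: 0.223
finger_force: 24.7
now [646.5 171.4 259.9] yaw 0.8 turn 0.0 then cm [ 0.03 -0.07  0.09] t 4.95 F [-0.5 -6.2  3.8]
```

```bash
python3 -m inch '[0,0,-1,0,0,0,1, 0,0,-2,0,0,0,1, 0,0,-3,0,0,0,1, 0,0,-4,0,0,0,1, 0,0,0,0,0,-0.07,1, 0,0,0,0,0,-0.08,1]'; python3 plan.py 477.7 -247 360 9.35
```

```text
time: 5.7
position: [0.6466, 0.1725, 0.3623]
tool_rot: [0.997, 0.083, 0.002, -0.001]
force: [-0.1, -0.2, -1.9]
opening: 0.221
finger_force: 24.7
now [646.6 172.5 362.3] yaw 9.53 turn 0.003 then cm [-23.48  38.65   0.23] t 5.7 F [-0.1 -0.2 -1.9]
```

```bash
python3 -m inch '[-1.2,2,0,0,0,0,1, -2.3,3.8,0,0,0,0,1, -2.3,3.8,0,0,0,0,1, -2.3,3.8,0,0,0,0,1, -2.3,3.8,0,0,0,0,1, -2.3,3.8,0,0,0,0,1, -2.3,3.8,0,0,0,0,1, -2.3,3.8,0,0,0,0,1, -2.3,3.8,0,0,0,0,1, -2.3,3.8,0,0,0,0,1, -1.6,2.5,0,0,0,0,1, 0,0,4,0,0,0,1, 0,0,4,0,0,0,1, 0,0,2,0,0,0,1, 0,0,0,0,0,0,1, 0,0,0,0,0,0,1]'; python3 plan.py 477.7 -247 201 9.35
```

```text
time: 7.7
position: [0.4777, -0.2486, 0.2609]
tool_rot: [0.997, 0.081, 0.001, 0.0]
force: [1.1, -1.0, -1.4]
opening: 0.22
finger_force: 24.7
now [ 477.7 -248.6  260.9] yaw 9.33 turn -0.0 then cm [ 0.03 -0.16  5.99] t 7.7 F [ 1.1 -1.  -1.4]
```

```bash
python3 -m inch '[0,-0.2,1,0,0,0,1, 0,0,2,0,0,0,1, 0,0,0.5,0,0,0,1, 0,0,0,0,0,0,1]'; python3 plan.py 477.7 -247 201 9.35; python3 - <<'E'
from h import *
c=cam("side"); im=cv2.cvtColor(c["image"],cv2.COLOR_RGB2BGR)
cv2.imwrite("pics/side2.png",cv2.resize(im[90:240,240:390],None,fx=4,fy=4,interpolation=cv2.INTER_CUBIC))
E
```

```text
time: 8.2
position: [0.4773, -0.2462, 0.2247]
tool_rot: [0.997, 0.082, -0.0, -0.0]
force: [0.2, 0.4, -0.6]
opening: 0.222
finger_force: 24.7
now [ 477.3 -246.2  224.7] yaw 9.38 turn 0.001 then cm [0.03 0.09 2.37] t 8.2 F [ 0.2  0.4 -0.6]
```

View pics/side2.png

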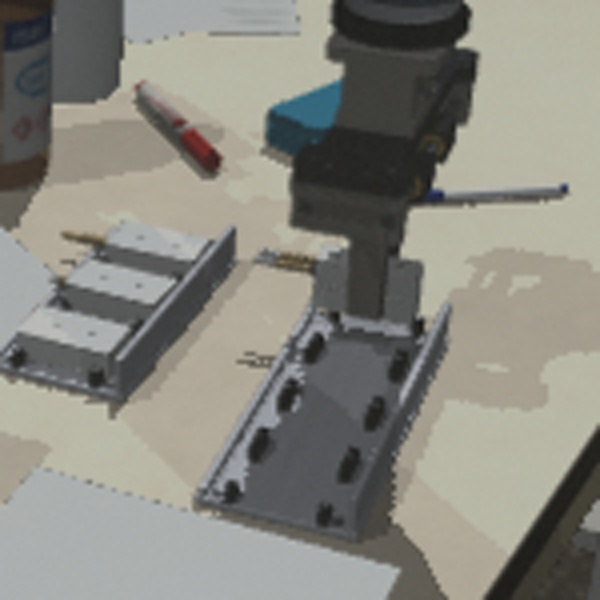

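The side crop shows the fixture over the end bay by the lug, plungers at (280,258) pointing over the front lip on the left, and the back plate on the right. I'll lower it.

```bash
python3 -m inch '[0,0.1,1,0,0,0,1, 0,0,1,0,0,0,1, 0,0,0.2,0,0,0,1, 0,0,0.1,0,0,0,1, 0,0,0,0,0,0,1]'; python3 plan.py 477.7 -247 201 9.35
```

```text
time: 8.88
position: [0.4775, -0.2472, 0.2017]
tool_rot: [0.997, 0.082, 0.0, 0.0]
force: [-0.6, -0.0, -0.6]
opening: 0.222
finger_force: 24.7
now [ 477.5 -247.2  201.7] yaw 9.39 turn 0.001 then cm [ 0.02 -0.02  0.07] t 8.88 F [-0.6 -0.  -0.6]
```

```bash
python3 -m inch '[0,0,0.1,0,0,0,1, 0,0,0.1,0,0,0,1, 0,0,0,0,0,0,1]'; python3 plan.py 477.7 -247 201 9.35
```

```text
time: 9.25
position: [0.4776, -0.2473, 0.2007]
tool_rot: [0.997, 0.082, 0.0, 0.0]
force: [-2.3, 2.3, 10.8]
opening: 0.224
finger_force: 24.8
now [ 477.6 -247.3  200.7] yaw 9.39 turn 0.001 then cm [ 0.01 -0.03 -0.03] t 9.25 F [-2.3  2.3 10.8]
```

Contact at 10.8 N means it stands on the floor. Release and rise, then plan to fixture 2.

```bash
python3 -m inch '[0,0,-0.1,0,0,0,0.174, 0,0,0,0,0,0,0.174, 0,0,0,0,0,0,0.174, 0,0,0,0,0,0,0.174, 0,0,-2,0,0,0,0.174, 0,0,-4,0,0,0,0.174, 0,0,-5,0,0,0,0.174, 0,0,-5,0,0,0,0.174, 0,0,0,0,0,0.08,0.174, 0,0,0,0,0,0.075,0.174]'; python3 plan.py 650.5 116.8 360 0.5;python3 - <<'E'
from h import *
c=cam("top")
for r in blocks(c,.033,.06,(.40,.55,-.29,-.05),.04):print(np.round(r,1))
E
```

```text
time: 10.5
position: [0.4775, -0.2472, 0.3615]
tool_rot: [1.0, 0.003, 0.001, 0.0]
force: [-0.1, -1.0, -0.3]
opening: 0.411
finger_force: 0.0
now [ 477.5 -247.2  361.5] yaw 0.36 turn -0.002 then cm [ 17.62 -36.25   0.15] t 10.5 F [-0.1 -1.  -0.3]
```

```bash
python3 -m inch '[0.9,-1.8,0,0,0,0,0.174, 1.7,-3.5,0,0,0,0,0.174, 1.7,-3.5,0,0,0,0,0.174, 1.7,-3.5,0,0,0,0,0.174, 1.7,-3.5,0,0,0,0,0.174, 1.7,-3.5,0,0,0,0,0.174, 1.7,-3.5,0,0,0,0,0.174, 1.7,-3.5,0,0,0,0,0.174, 1.7,-3.5,0,0,0,0,0.174, 1.7,-3.5,0,0,0,0,0.174, 1.4,-2.9,0,0,0,0,0.174, 0,0,2.5,0,0,0,0.174, 0,0,2.5,0,0,0,0.174, 0,0,0,0,0,0,0.174, 0,0,0,0,0,0,0.174]'; python3 plan.py 650.5 116.8 260 0.5; python3 - <<'E'
from h import *
c=cam("top")
for r in blocks(c,.033,.06,(.40,.55,-.29,-.05),.04):print(np.round(r,1))
E
```

```text
time: 12.42
position: [0.6505, 0.117, 0.3113]
tool_rot: [1.0, 0.005, 0.0, -0.0]
force: [0.4, -0.1, 0.4]
opening: 0.412
finger_force: 0.0
now [650.5 117.  311.3] yaw 0.56 turn 0.001 then cm [0.   0.02 5.13] t 12.43 F [ 0.4 -0.1  0.4]
[ 479.5 -243.9   61.    21.1    9.9]
```

```bash
python3 -m inch '[0,0,1.7,0,0,0,0.174, 0,0,1.7,0,0,0,0.174, 0,0,1.7,0,0,0,0.174, 0,0,0,0,0,0,0.174, 0,0,0,0,0,0,0.174, 0,0,0,0,0,0,1, 0,0,0,0,0,0,1, 0,0,0,0,0,0,1, 0,0,0,0,0,0,1, 0,0,0,0,0,0,1]' 25; python3 plan.py 650.5 116.8 260 0.5
```

```text
time: 13.72
position: [0.6504, 0.116, 0.2602]
tool_rot: [1.0, 0.004, 0.0, 0.0]
force: [-2.7, -4.3, 5.8]
opening: 0.221
finger_force: 24.9
now [650.4 116.  260.2] yaw 0.51 turn 0.0 then cm [ 0.01 -0.08  0.02] t 13.72 F [-2.7 -4.3  5.8]
```

```bash
python3 -m inch '[0,0,-1,0,0,0,1, 0,0,-2,0,0,0,1, 0,0,-3,0,0,0,1, 0,0,-4,0,0,0,1, 0,0,0,0,0,-0.075,1, 0,0,0,0,0,-0.08,1]'; python3 plan.py 467.3 -195.2 360 9.35
```

```text
time: 14.48
position: [0.6504, 0.1167, 0.3621]
tool_rot: [0.997, 0.083, 0.001, -0.0]
force: [0.2, -0.3, -2.2]
opening: 0.218
finger_force: 24.9
now [650.4 116.7 362.1] yaw 9.53 turn 0.003 then cm [-23.14  27.8    0.21] t 14.47 F [ 0.2 -0.3 -2.2]
```

```bash
python3 -m inch '[-1.5,1.8,0,0,0,0,1, -2.8,3.4,0,0,0,0,1, -2.8,3.4,0,0,0,0,1, -2.8,3.4,0,0,0,0,1, -2.8,3.4,0,0,0,0,1, -2.8,3.4,0,0,0,0,1, -2.8,3.4,0,0,0,0,1, -2.8,3.4,0,0,0,0,1, -2.0,2.2,0,0,0,0,1, 0,0,4,0,0,0,1, 0,0,4,0,0,0,1, 0,0,4,0,0,0,1, 0,0,1,0,0,0,1, 0,0,0,0,0,0,1, 0,0,0,0,0,0,1]'; python3 plan.py 467.3 -195.2 201 9.35
```

```text
time: 16.35
position: [0.4683, -0.1959, 0.2312]
tool_rot: [0.997, 0.082, 0.001, 0.001]
force: [0.5, 0.4, -1.3]
opening: 0.221
finger_force: 24.9
now [ 468.3 -195.9  231.2] yaw 9.37 turn 0.0 then cm [-0.08 -0.09  3.02] t 16.35 F [ 0.5  0.4 -1.3]
```

```bash
python3 -m inch '[-0.1,-0.1,0.5,0,0,0,1, 0,0,1,0,0,0,1, 0,0,1,0,0,0,1, 0,0,0.4,0,0,0,1, 0,0,0.1,0,0,0,1, 0,0,0.1,0,0,0,1, 0,0,0,0,0,0,1]'; python3 plan.py 467.3 -195.2 201 9.35
```

```text
time: 17.23
position: [0.4665, -0.1946, 0.2001]
tool_rot: [0.997, 0.082, -0.0, -0.0]
force: [-7.6, 4.8, 29.2]
opening: 0.22
finger_force: 25.0
now [ 466.5 -194.6  200.1] yaw 9.4 turn 0.001 then cm [ 0.07  0.07 -0.09] t 17.23 F [-7.6  4.8 29.2]
```

```bash
python3 -m inch '[0,0,-0.1,0,0,0,0.174, 0,0,0,0,0,0,0.174, 0,0,0,0,0,0,0.174, 0,0,0,0,0,0,0.174, 0,0,-2,0,0,0,0.174, 0,0,-4,0,0,0,0.174, 0,0,-5,0,0,0,0.174, 0,0,-5,0,0,0,0.174, 0,0,0,0,0,0.063,0.174, 0,0,0,0,0,0,0.174]'; python3 plan.py 654.4 62.6 360 5.8
```

```text
time: 18.48
position: [0.4665, -0.1948, 0.36]
tool_rot: [0.999, 0.051, 0.0, 0.0]
force: [0.1, -0.9, -0.1]
opening: 0.416
finger_force: 0.0
now [ 466.5 -194.8  360. ] yaw 5.79 turn -0.0 then cm [ 21.3  -23.71   0.  ] t 18.48 F [ 0.1 -0.9 -0.1]
```

```bash
python3 -m inch '[1.5,-1.7,0,0,0,0,0.174, 2.6,-2.9,0,0,0,0,0.174, 2.6,-2.9,0,0,0,0,0.174, 2.6,-2.9,0,0,0,0,0.174, 2.6,-2.9,0,0,0,0,0.174, 2.6,-2.9,0,0,0,0,0.174, 2.6,-2.9,0,0,0,0,0.174, 2.6,-2.9,0,0,0,0,0.174, 1.6,-1.7,0,0,0,0,0.174, 0,0,2.5,0,0,0,0.174, 0,0,2.5,0,0,0,0.174, 0,0,0,0,0,0,0.174, 0,0,0,0,0,0,0.174]'; python3 plan.py 654.4 62.6 260 5.8; python3 - <<'E'
from h import *
c=cam("top")
for r in blocks(c,.033,.06,(.40,.55,-.29,-.05),.04):print(np.round(r,1))
E
```

```text
time: 20.1
position: [0.6548, 0.0622, 0.3102]
tool_rot: [0.999, 0.05, 0.0, 0.0]
force: [-0.4, 0.0, 0.3]
opening: 0.411
finger_force: 0.0
now [654.8  62.2 310.2] yaw 5.78 turn -0.0 then cm [-0.04 -0.05  5.02] t 20.1 F [-0.4  0.   0.3]
[ 467.1 -191.2   60.8   21.6    9.5]
[ 479.6 -243.9   61.    21.9    8.7]
```

```bash
python3 -m inch '[0,0,1.7,0,0,0,0.174, 0,0,1.7,0,0,0,0.174, 0,0,1.6,0,0,0,0.174, 0,0,0,0,0,0,0.174, 0,0,0,0,0,0,0.174, 0,0,0,0,0,0,1, 0,0,0,0,0,0,1, 0,0,0,0,0,0,1, 0,0,0,0,0,0,1, 0,0,0,0,0,0,1]' 25; python3 plan.py 654.4 62.6 260 5.8
```

```text
time: 21.4
position: [0.6547, 0.0616, 0.2603]
tool_rot: [0.999, 0.05, 0.0, 0.001]
force: [0.1, -6.1, 1.4]
opening: 0.222
finger_force: 24.9
now [654.7  61.6 260.3] yaw 5.78 turn -0.0 then cm [-0.02 -0.1   0.03] t 21.4 F [ 0.1 -6.1  1.4]
```

```bash
python3 -m inch '[0,0,-1,0,0,0,1, 0,0,-2,0,0,0,1, 0,0,-3,0,0,0,1, 0,0,-4,0,0,0,1, 0,0,0,0,0,-0.03,1, 0,0,0,0,0,-0.032,1]'; python3 plan.py 458.8 -141.5 360 9.35
```

```text
time: 22.15
position: [0.6543, 0.0626, 0.3601]
tool_rot: [0.997, 0.082, 0.0, -0.0]
force: [0.5, 0.1, -1.6]
opening: 0.22
finger_force: 24.9
now [654.3  62.6 360.1] yaw 9.45 turn 0.002 then cm [-2.261e+01  1.696e+01  1.000e-02] t 22.15 F [ 0.5  0.1 -1.6]
```

```bash
python3 -m inch '[-1.7,1.3,0,0,0,0,1, -3.2,2.4,0,0,0,0,1, -3.2,2.4,0,0,0,0,1, -3.2,2.4,0,0,0,0,1, -3.2,2.4,0,0,0,0,1, -3.2,2.4,0,0,0,0,1, -3.2,2.4,0,0,0,0,1, -1.7,1.3,0,0,0,0,1, 0,0,4,0,0,0,1, 0,0,4,0,0,0,1, 0,0,4,0,0,0,1, 0,0,1,0,0,0,1, 0,0,0,0,0,0,1, 0,0,0,0,0,0,1]'; python3 plan.py 458.8 -141.5 201 9.35
```

```text
time: 23.9
position: [0.4596, -0.1422, 0.2309]
tool_rot: [0.997, 0.081, 0.001, 0.0]
force: [0.8, -0.1, -0.5]
opening: 0.219
finger_force: 24.9
now [ 459.6 -142.2  230.9] yaw 9.32 turn -0.0 then cm [-0.06 -0.08  2.99] t 23.9 F [ 0.8 -0.1 -0.5]
```

```bash
python3 -m inch '[0,0,0.5,0,0,0,1, 0,0,1,0,0,0,1, 0,0,1,0,0,0,1, 0,0,0.3,0,0,0,1, 0,0,0.1,0,0,0,1, 0,0,0.1,0,0,0,1, 0,0,0,0,0,0,1]'; python3 plan.py 458.8 -141.5 201 9.35
```

```text
time: 24.78
position: [0.4589, -0.1418, 0.2008]
tool_rot: [0.997, 0.081, -0.0, -0.0]
force: [-7.7, 2.8, 24.6]
opening: 0.225
finger_force: 25.0
now [ 458.9 -141.8  200.8] yaw 9.31 turn -0.001 then cm [-0.   -0.03 -0.02] t 24.77 F [-7.7  2.8 24.6]
```

Contact, so release, and turn toward fixture 4 (yaw 3.3°).

```bash
python3 -m inch '[0,0,-0.1,0,0,0,0.174, 0,0,0,0,0,0,0.174, 0,0,0,0,0,0,0.174, 0,0,0,0,0,0,0.174, 0,0,-2,0,0,0,0.174, 0,0,-4,0,0,0,0.174, 0,0,-5,0,0,0,0.174, 0,0,-5,0,0,0,0.174, 0,0,0,0,0,0.105,0.174, 0,0,0,0,0,0,0.174]'; python3 plan.py 655.5 6.2 360 3.3
```

```text
time: 26.02
position: [0.459, -0.1419, 0.361]
tool_rot: [1.0, 0.029, 0.0, 0.0]
force: [-0.2, -1.1, -1.0]
opening: 0.412
finger_force: 0.0
now [ 459.  -141.9  361. ] yaw 3.34 turn 0.001 then cm [ 20.47 -13.66   0.1 ] t 26.02 F [-0.2 -1.1 -1. ]
```

```bash
python3 -m inch '[1.9,-1.2,0,0,0,0,0.174, 2.8,-1.9,0,0,0,0,0.174, 2.8,-1.9,0,0,0,0,0.174, 2.8,-1.9,0,0,0,0,0.174, 2.8,-1.9,0,0,0,0,0.174, 2.8,-1.9,0,0,0,0,0.174, 2.8,-1.9,0,0,0,0,0.174, 1.8,-1.1,0,0,0,0,0.174, 0,0,2.5,0,0,0,0.174, 0,0,2.5,0,0,0,0.174, 0,0,0,0,0,0,0.174, 0,0,0,0,0,0,0.174]'; python3 plan.py 655.5 6.2 260 3.3; python3 - <<'E'
from h import *
c=cam("top")
for r in blocks(c,.033,.06,(.40,.55,-.29,-.05),.04):print(np.round(r,1))
E
```

```text
time: 27.52
position: [0.6564, 0.0072, 0.3108]
tool_rot: [1.0, 0.029, -0.0, -0.0]
force: [-0.4, 0.3, 0.3]
opening: 0.41
finger_force: 0.0
now [656.4   7.2 310.8] yaw 3.37 turn 0.001 then cm [-0.1   0.1   5.08] t 27.52 F [-0.4  0.3  0.3]
[ 458.2 -138.9   60.9   21.1    8.7]
[ 467.1 -191.2   60.8   21.6    9.5]
[ 480.3 -243.3   59.9   21.9    9.9]
```

```bash
python3 -m inch '[-0.1,0.1,1.7,0,0,0,0.174, 0,0,1.7,0,0,0,0.174, 0,0,1.6,0,0,0,0.174, 0,0,0,0,0,0,0.174, 0,0,0,0,0,0,0.174, 0,0,0,0,0,0,1, 0,0,0,0,0,0,1, 0,0,0,0,0,0,1, 0,0,0,0,0,0,1, 0,0,0,0,0,0,1]' 25; python3 plan.py 655.5 6.2 260 3.3
```

```text
time: 28.82
position: [0.6552, 0.0056, 0.2612]
tool_rot: [1.0, 0.029, 0.0, 0.0]
force: [-1.1, -0.2, 5.4]
opening: 0.222
finger_force: 25.0
now [655.2   5.6 261.2] yaw 3.31 turn 0.0 then cm [ 0.04 -0.06  0.12] t 28.82 F [-1.1 -0.2  5.4]
```

```bash
python3 -m inch '[0,0,-1,0,0,0,1, 0,0,-2,0,0,0,1, 0,0,-3,0,0,0,1, 0,0,-4,0,0,0,1, 0,0,0,0,0,-0.05,1, 0,0,0,0,0,-0.055,1]'; python3 plan.py 450.4 -87.3 360 9.35
```

```text
time: 29.58
position: [0.655, 0.0057, 0.3629]
tool_rot: [0.997, 0.082, 0.001, 0.0]
force: [0.1, 0.2, -0.3]
opening: 0.222
finger_force: 25.0
now [655.    5.7 362.9] yaw 9.43 turn 0.001 then cm [-21.7    5.85   0.29] t 29.57 F [ 0.1  0.2 -0.3]
```

```bash
python3 -m inch '[-1.9,0.5,0,0,0,0,1, -3,0.8,0,0,0,0,1, -3,0.8,0,0,0,0,1, -3,0.8,0,0,0,0,1, -3,0.8,0,0,0,0,1, -3,0.8,0,0,0,0,1, -3,0.8,0,0,0,0,1, -1.8,0.5,0,0,0,0,1, 0,0,4,0,0,0,1, 0,0,4,0,0,0,1, 0,0,4,0,0,0,1, 0,0,1,0,0,0,1, 0,0,0,0,0,0,1, 0,0,0,0,0,0,1]'; python3 plan.py 450.4 -87.3 202 9.35
```

```text
time: 31.32
position: [0.451, -0.0869, 0.2321]
tool_rot: [0.997, 0.081, 0.001, 0.0]
force: [-0.8, -0.2, -1.5]
opening: 0.225
finger_force: 25.0
now [451.  -86.9 232.1] yaw 9.33 turn -0.0 then cm [-0.07  0.03  3.01] t 31.32 F [-0.8 -0.2 -1.5]
```

```bash
python3 -m inch '[0,0,0.5,0,0,0,1, 0,0,1,0,0,0,1, 0,0,1,0,0,0,1, 0,0,0.3,0,0,0,1, 0,0,0.1,0,0,0,1, 0,0,0.1,0,0,0,1, 0,0,0,0,0,0,1]'; python3 plan.py 450.4 -87.3 202 9.35
```

```text
time: 32.2
position: [0.4499, -0.0867, 0.2018]
tool_rot: [0.997, 0.081, -0.001, -0.0]
force: [-8.3, 2.2, 27.8]
opening: 0.219
finger_force: 25.0
now [449.9 -86.7 201.8] yaw 9.33 turn -0.0 then cm [ 0.04  0.07 -0.02] t 32.2 F [-8.3  2.2 27.8]
```

Contact again. Release, rise, move aside (over the empty paper area) and look.

```bash
python3 -m inch '[0,0,-0.1,0,0,0,0.174, 0,0,0,0,0,0,0.174, 0,0,0,0,0,0,0.174, 0,0,0,0,0,0,0.174, 0,0,-2,0,0,0,0.174, 0,0,-4,0,0,0,0.174, 0,0,-5,0,0,0,0.174, 0,0,-5,0,0,0,0.174, 0,-4,0,0,0,0,0.174, 0,-4,0,0,0,0,0.174, 0,-4,0,0,0,0,0.174, 0,-4,0,0,0,0,0.174, 0,-4,0,0,0,0,0.174, 0,-4,0,0,0,0,0.174, 0,0,0,0,0,0,0.174]'; python3 - <<'E'
from h import *
c=cam("top")
for r in blocks(c,.033,.06,(.40,.55,-.29,-.05),.04):print(np.round(r,1))
W=pts(c)
a=c["image"][140:285,245:395]; s=cam("side")["image"][90:240,240:390]
im=np.hstack([cv2.resize(a,(400,387),interpolation=3),cv2.resize(s,(387,387),interpolation=3)])
cv2.imwrite("pics/end.png",cv2.cvtColor(im,cv2.COLOR_RGB2BGR))
for x,y in[(479.6,-243.9),(467.1,-191.2),(458.2,-138.9),(451,-84)]:
    d=np.hypot(W[...,0]*1000-x,W[...,1]*1000-y)<9
    print(np.nanmedian(W[d][:,2])*1000)
E
```

```text
time: 34.08
position: [0.4109, 0.1519, 0.3616]
tool_rot: [0.997, 0.083, -0.0, -0.0]
force: [-0.3, -0.4, 0.2]
opening: 0.413
finger_force: 0.0
[449.9 -84.   61.2  20.4   8.9]
[ 458.4 -138.7   61.4   21.3    9.4]
[ 467.2 -191.4   60.8   21.2    9.5]
[ 479.9 -243.6   62.    21.5   10. ]
40.35388540305163
39.549727993783534
39.99208047946312
40.935559160399926
```

View pics/end.png

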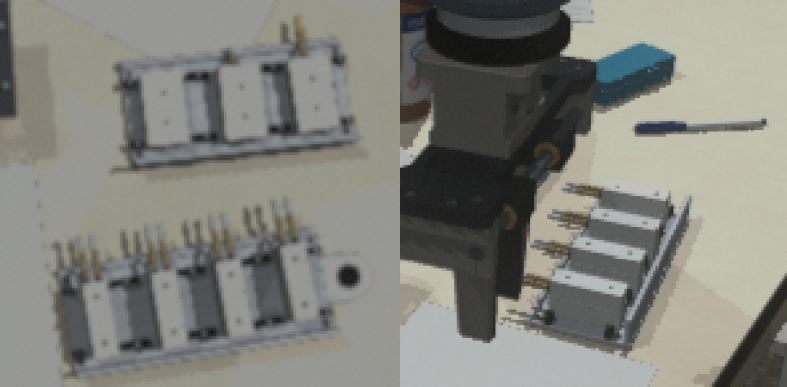

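The picture shows all four fixtures upright in their bays at (300,280), (230,295), (165,310) and (98,318), with plungers over the front lip. Their tops are at 40 mm, as expected, and the other rack is unchanged.

```bash
python3 -c "from cell import hand_in; print(hand_in())"
```

```text
the job is handed in; nothing more can be done
None
```

All four fixtures stand upright on the floors of their rack bays, in order from the finger lug with plungers out over the front lip; the other rack is untouched, and I handed the job in at about 34 s (the hand-in returned no verdict).

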